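Load a board carrier onto the coating rail

ROBOT

A 7-joint arm with a two-finger parallel gripper is mounted at the origin on a cart in front of the work surface, level with it; the furniture and walls round the work are solid. World frame = base frame: x ahead of the robot, y to its left, z up, the work surface at z = 0. Lengths are in m, angles in rad, forces in N, time in s.
With the tool pointing down it reaches from about 0.425 to 0.925 m from the base axis. Payload 6.8 kg.
Tool frame: the origin (TCP) lies on the centre line of the jaws, within the pads' length; the fingertips stand 14 mm ahead of it and the grasp point (between the pads) lies 5 mm behind it (r.tips_ahead is the distance from the TCP to the fingertips, in m); z points along the fingers, y is the line along which they close (so a half turn about z gives the same grasp; the last joint's range is limited). The gripper opens to 85 mm and grips with 20 to 120 N. Pads are 22 mm wide; open, the fingers measure 114 mm over their backs; the gripper's body (76 mm by 85 mm) begins 54 mm behind the grasp point. The pads swing forward as they close: fully open they stand 13 mm farther back than shut.
Start: joints at [-1.371, 0.477, 0.022, 1.555, -0.011, 1.109, -0.083], TCP at [0.204, 0.643, 0.245] pointing down, gripper open.
Joint ranges: [-2.96, 2.96], [-0.34, 2.1], [-1.41, 1.46], [0.24, 2.44], [-1.37, 4.51], [0.17, 1.92], [-2.96, 2.96]. Speed limits (rad/s): [2.39, 2.39, 3.14, 3.14, 3.14, 3.14, 3.14].

INTERFACE

Orientations are given as a rotation vector (axis times angle).
In Python, from bench import r, eyes gives the robot as it stands.
- The arm moves only by the tool step_arm, never from a script. Its argument "rows" is a list of rows, each a list of 6 numbers: the shift along the world's x, y, z in units of 60 cm (1.0 is 60 cm), then the turn, a rotation vector about the world's x, y, z in units of pi rad (1.0 is pi rad). In form: [[x, y, z, rx, ry, rz], ...]. A call has 1 to 5 rows; each row is the pose to reach, as a shift and turn from the pose commanded when the call began, turning the shorter way round; what a row does not reach only later rows make up. A row lasts 1/12 s, in which the tool goes at most 41.7 mm and 7.16 degrees, less where a joint would pass 70% of its speed; a pose out of reach is approached as far as the arm can. A call with a number of a shift or a turn outside -1 to 1 is refused whole. A call with a gripper value outside its range is refused whole. "jaw" is the closure, from 0 (fully open) to 1 (shut), set as the call begins (left out, the last holds). The fingers move at their own pace and stop on an object; "squeeze" is the grip in N (left out, the last holds). Time passes only in rows, so rows that repeat a pose let the fingers close. It gives the time, the measured TCP pose, the force, the opening and the grip force at its end, in the units of the state.
- r.get_obs(): the state, without advancing time (a new reading comes with each control period).
- eyes.grab_frame(name): name is "scene" or "top" or "wrist"; returns the picture (384x512x3 uint8, red, green, blue); there is no depth.
- eyes.camera_info(name): a dict with "mtx" (3x3 intrinsics, pixels), "k1" (the pictures are not rectified: a ray, as slopes to the right and down, at radius r is drawn at 1 + k1 r^2 times it, then the intrinsics apply), "extrinsics" (4x4, takes a point from camera to world coordinates); the wrist camera has in their place "tool_from_camera" (4x4, takes a point from camera to tool coordinates, whose origin is the TCP and whose axes are the flange's). Camera axes: x right, y down, z forward; pixel columns grow to the right and rows downward; lengths in m; the calibration is good to about 2 mm. A picture is of the moment at which its call begins: read the wrist's pose just before it. camera_info takes no time and is no camera call.
- r.hand_in(): hands the job in; it is judged then, once.
The state is a dict: "clock": time; "joints": joint angles; "qvel": joint speeds; "tau": joint torques, N m; "tcp_pos": TCP position; "orientation": TCP orientation; "contact_force": force on the tool from outside, world axes, zero at the start; "moment": the same for the moment, N m; "grip_width": finger opening in m; "gripper_force": force on a finger pad.
Only numpy, scipy, OpenCV 4.12 (cv2) and the standard library are available. Lean on these libraries where they do the work, as an engineer would, in place of code of your own. Each camera call takes 0.05 s, during which the arm holds its last target. There are 200 camera calls.

TASK

Take the board carrier out of the slotted rack, lift its two hooks over the lip of the aluminium carrier rail where the rail is open on top, and lower it until it hangs fully down with both hooks behind the lip. Then slide the hanging carrier along the rail, under the steel keeper strip, until it is up against the stop at the end, and leave it hanging there. Leave the other circuit board in the rack and do not knock over the bottle or the spool.

Things in the scene. Friction and masses are not known exactly. Their poses are not given: they have to be found in the camera images.
- carrier: Carrier to move, rigid, about 250 g: steel hanger plate with two hooks, a green circuit board clipped to it and a black grip on top; stands in a rack slot. Origin: middle of the board's lower edge, in the plate's rear face; z up, y along the board, hooks reach to +x. Board 120 wide, 85 high, x -11 to -6. Plate 106 wide, x -6 to 0, z 65 to 122.
- carrier_grip (a point): Point in the carrier's black grip to take hold of, at (-14, 0, 150) mm of the carrier; axes as the carrier's. The grip is an upright block 14 wide in y and 26 in x (carrier x -27 to -1), carrier z 122 to 168, so its top is 18 mm above this point.
- carrier_hook (a point): Middle of the hook opening, under the crests, half way between the hooks: at (6, 0, 115) mm of the carrier, same axes. Hooks at y -40 and 40, each 16 wide (outer edges y -48, 48). Each has a crest, carrier x 0 to 17, z 115 to 122, and a tine pointing down, x 12 to 17, z 102 to 115: opening 12 mm wide, 13 deep. When hung, this point is over the lip.
- rail: Fixed aluminium J-channel rail on two posts, 340 long in y. Origin on the desk below its front face, mid length; carriers hang on its -x side; z up. Front web x 0 to 4, z 125 to 175; its top edge is the lip. Channel behind: x 4 to 20, floor z 159; back wall x 20 to 24, z to 175; end cap y -170. Posts behind, x 27 to 47; feet x -30 to 75.
- rail_load (a point): On the lip's top front edge, at (0, -65, 175) mm of the rail, same axes: middle of the part open above (rail y -170 to 15), where the carrier is hung on. Its middle may lie 35 mm either side. Hung, the crests rest on the lip, the tines are in the channel, the plate leans on the web by up to 0.16 rad; metal slides on metal with friction about 0.3.
- rail_keeper (a point): Entry of the steel keeper strip over the channel, at (4, 30, 189) mm of the rail, same axes: front lower edge. The strip covers rail x 4 to 27, z 189 to 192, y 30 to 170 (flared up to z 194 from y 30 to 19), 7 mm above a hung carrier's crests: a carrier gets under it only by sliding along the rail. Grip and board stay in front of it.
- rail_stop (a point): Buffer face of the stop block in the channel, at (0, 152, 175) mm of the rail, same axes. The carrier's leading hook (towards rail +y) meets it; the carrier's middle is then 48 mm short of it in y.
- rack: Fixed black slotted board rack, 136 (x) x 146 (y), 72 high. Origin at the middle of its underside. Inner floor z 10; three slots at x -40, 0 and 40, 7.5 wide, hold the boards' side edges up to z 68. Carrier and other board stand in the two outer slots, either way round; both face as the rack does.
- bare_board: Green circuit board without hanger, 120 (y) x 85 (z) x 5 mm, loose, upright in another slot of the rack; must stay there. Origin level with its lower edge, 8.5 mm behind (+x of) its middle plane.
- flux: Small loose bottle, 28 mm across, 70 high, upright; origin at the middle of its underside.
- spool: Loose spool of solder, 58 mm across, 52 high, standing on its flange; origin at the middle of its underside.

How it is judged:
By the outcome, as a careful person would: the job done as asked, in the order asked, and still so for the second after the job is handed in, with the robot touching nothing.
It also fails if it takes over 64 s, if anything falls off the work surface, if the arm or the gripper's body presses on something with over 40 N, if the wrist force passes 120 N, or if a joint passes its speed limit or range.

## Working session

There is one attempt and no reset: what is moved stays moved. The work goes in short steps, Python scripts to look and compute and a tool call to move; the robot and the scene stay as the last step left them, time stands still between calls to the robot, and variables do not carry over. Pictures are saved under pics/ and viewed, at most 10 in all, crops included, and the job is handed in when it is done.

Besides the shell and the picture viewer there is one more tool, called after "Request:" as name([rows], argument=value, ...), one row to a line, values as JSON. step_arm: Moves the arm, as the interface text tells. Shifts and turns lie within -1 to 1; 1 stands for 60 cm of shift or pi rad of turn. Its arguments: {"type":"object","properties":{"rows":{"type":"array"},"jaw":{"type":"number"},"squeeze":{"type":"number"}},"required":["rows"]}

```bash
mkdir -p pics; cat > h.py <<'E'
import numpy as np, cv2
from scipy.spatial.transform import Rotation as R
from bench import r, eyes
def cam(n):
    c=eyes.camera_info(n)
    if 'extrinsics' in c: T=np.array(c['extrinsics'])
    else:
        o=r.get_obs(); W=np.eye(4); W[:3,:3]=R.from_rotvec(o['orientation']).as_matrix(); W[:3,3]=o['tcp_pos']; T=W@np.array(c['tool_from_camera'])
    return np.array(c['mtx']),float(c['k1']),T
def proj(P,C):
    K,k,T=C; p=(np.asarray(P,float).reshape(-1,3)-T[:3,3])@T[:3,:3]
    s=p[:,:2]/p[:,2:]; s=s*(1+k*(s**2).sum(1,keepdims=True))
    return s@K[:2,:2].T+K[:2,2]
def ray(px,C):
    K,k,T=C; d=cv2.undistortPoints(np.array([[px]],float),K,np.array([k,0,0,0.]))[0,0]
    return T[:3,3],T[:3,:3]@np.array([d[0],d[1],1])
def onz(px,z,C):
    o,d=ray(px,C); return o+d*(z-o[2])/d[2]
def save(n,f): 
    im=eyes.grab_frame(n); cv2.imwrite('pics/'+f,im[:,:,::-1]); return im
def st():
    o=r.get_obs(); print({k:np.round(o[k],4).tolist() for k in ('clock','tcp_pos','orientation','contact_force','grip_width','gripper_force','joints')})
E
python3 - <<'E'
from h import *
a=save('scene','s0.png');b=save('top','t0.png')
cv2.imwrite('pics/b0.png',cv2.resize(b,(800,600),interpolation=cv2.INTER_CUBIC)[:,:,::-1])
cv2.imwrite('pics/a0.png',cv2.resize(a,(800,600),interpolation=cv2.INTER_CUBIC)[:,:,::-1])
for n in('scene','top'):print(cam(n))
st()
E
```

```text
(array([[463.37953524,   0.        , 260.85025669],
       [  0.        , 463.37953524, 196.31551044],
       [  0.        ,   0.        ,   1.        ]]), 0.052508020987652386, array([[ 0.7301571 , -0.45228565,  0.51216043,  0.03721048],
       [-0.68327083, -0.47957696,  0.55058779, -0.70541672],
       [-0.00340261, -0.75195986, -0.65920011,  0.90965795],
       [ 0.        ,  0.        ,  0.        ,  1.        ]]))
(array([[493.43054204,   0.        , 263.95038764],
       [  0.        , 493.43054204, 199.96905087],
       [  0.        ,   0.        ,   1.        ]]), -0.05525089653296555, array([[ 0.01665622, -0.98706026,  0.15948234,  0.39473609],
       [-0.99982634, -0.01510896,  0.01090945, -0.04531478],
       [-0.00835867, -0.15963636, -0.9871405 ,  1.57911854],
       [ 0.        ,  0.        ,  0.        ,  1.        ]]))
{'clock': 0.1, 'tcp_pos': [0.2044, 0.6428, 0.2444], 'orientation': [-0.4815, -3.1044, 0.0027], 'contact_force': [-0.2569, 0.9423, 0.8404], 'grip_width': 0.0854, 'gripper_force': 0.0, 'joints': [-1.3711, 0.4777, 0.0224, 1.5564, -0.0115, 1.1093, -0.0831]}
```

View pics/a0.png

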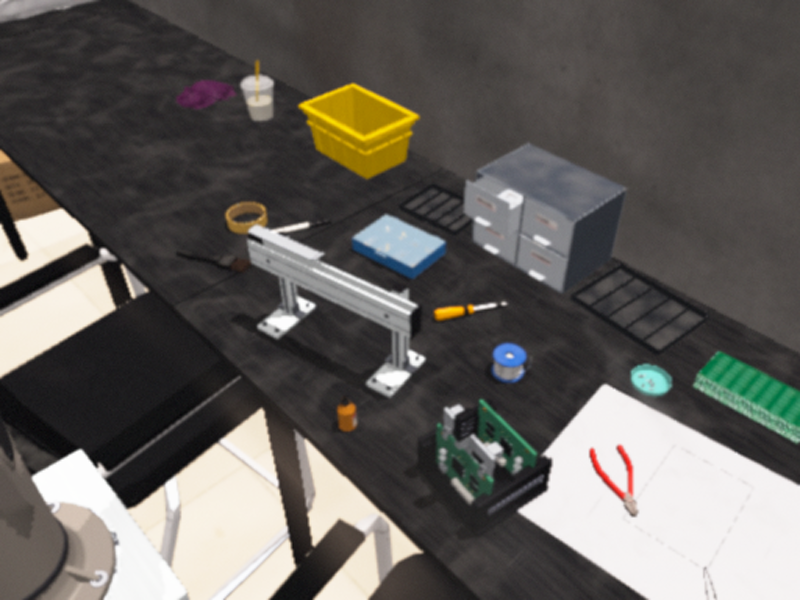

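View pics/b0.png

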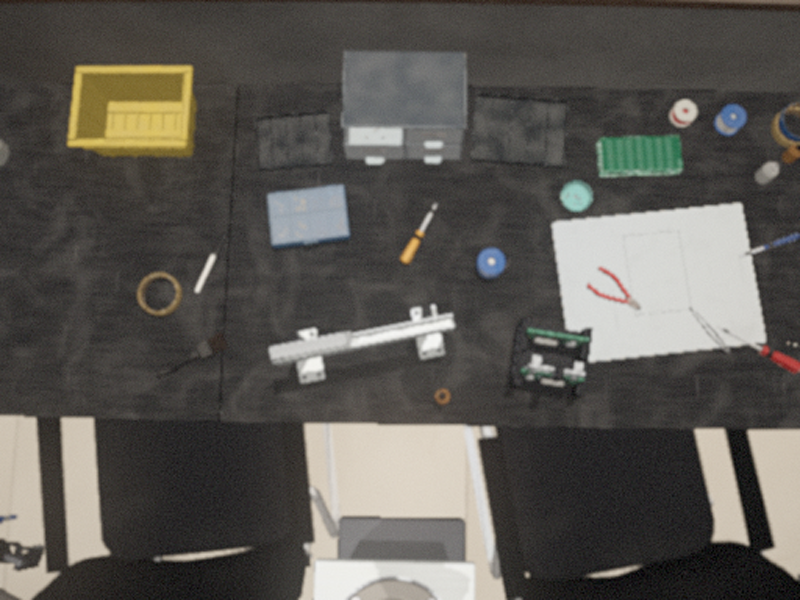

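```bash
python3 - <<'E'
import cv2,numpy as np
t=cv2.imread('pics/t0.png');s=cv2.imread('pics/s0.png')
f=lambda im,x,y,w,h,k:cv2.resize(im[y:y+h,x:x+w],(w*k,h*k),interpolation=cv2.INTER_CUBIC)
# top: rack x320-385,y198-258 k6 ; rail x165-300 ; 
A=f(t,160,190,133,70,6)  # rail 798x420
cv2.imwrite('pics/c1.png',A)
B=f(t,320,196,66,66,6); C=f(s,265,245,100,96,4)
B=cv2.resize(B,(396,396)); C=cv2.resize(C,(400,384))
o=np.zeros((396,796,3),np.uint8);o[:,:396]=B;o[:384,396:]=C
cv2.imwrite('pics/c2.png',o)
E
```

```text
(no output)
```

View pics/c1.png

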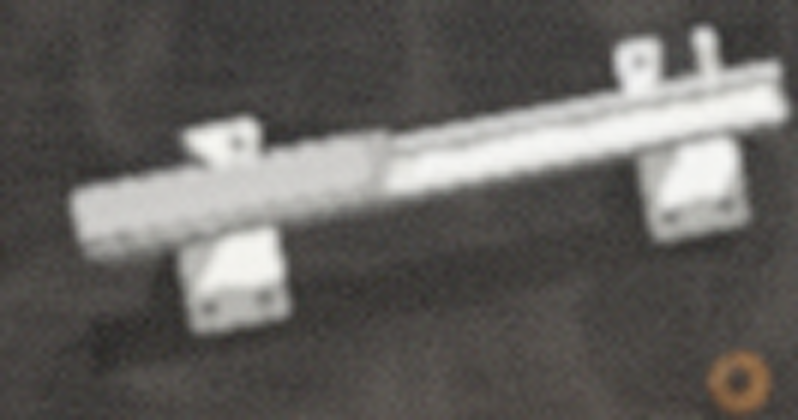

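View pics/c2.png

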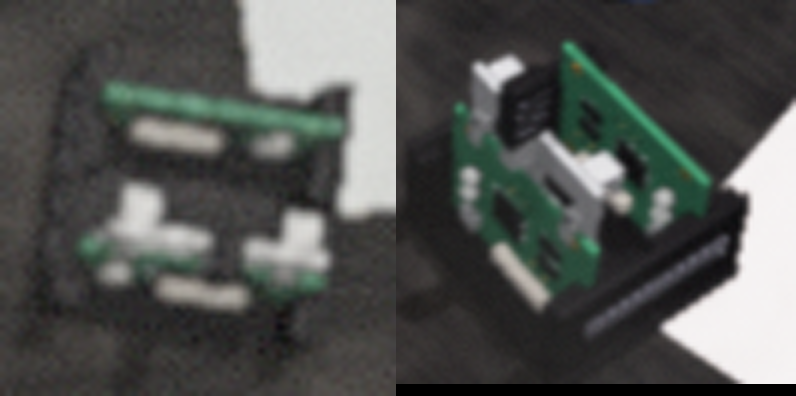

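```bash
cat >> h.py <<'E'
from scipy.optimize import least_squares
def place(P,p):  # p=x,y,yaw ; P in mm
    c,s=np.cos(p[2]),np.sin(p[2]); P=np.asarray(P,float)/1000
    return np.c_[p[0]+c*P[:,0]-s*P[:,1],p[1]+s*P[:,0]+c*P[:,1],P[:,2]]
def fit(obs,p0): # list of (cam,P,px)
    f=lambda p:np.concatenate([(proj(place([P],p),C)-px).ravel() for C,P,px in obs])
    s=least_squares(f,p0,loss='soft_l1'); return s.x,np.round(f(s.x).reshape(-1,2),1)
E
python3 - <<'E'
from h import *
T=cam('top');S=cam('scene')
t=lambda x,y:np.array([160+x/6-.4,190+y/6-.4])
rail=[(T,(24,-170,175),t(780,64)),(T,(0,-170,175),t(787,112)),(T,(27,170,192),t(70,190)),(T,(27,20,193),t(388,133)),(T,(4,20,193),t(383,186))]
p,e=fit(rail,[.6,.08,.15]);print('rail',p,e.tolist())
b=lambda x,y:np.array([320+x/6-.4,196+y/6-.4]); c=lambda x,y:np.array([265+(x-396)/4-.4,245+y/4-.4])
# carrier coordinates (z above desk: +10)
car=[(T,(17,40,132),b(140,185)),(T,(17,-40,132),b(306,210)),(T,(-8.5,60,95),b(83,246)),(T,(-8.5,-60,95),b(325,280)),
 (S,(-11,60,95),c(458,106)),(S,(-11,-60,95),c(598,248))]
p,e=fit(car,[.55,-.4,0]);print('carrier',p,e.tolist()); print('grip',place([(-14,0,160)],p))
rk=[(T,(-6,60,95),b(108,86)),(T,(-6,-60,95),b(345,125)),(S,(-11,60,95),c(565,45)),(S,(-11,-60,95),c(708,183))]
p2,e=fit(rk,[.63,-.4,0]);print('bare',p2,e.tolist())
for z,px in((70,(442/800*512,396/600*384)),(52,(490/800*512,262/600*384))):print(onz(px,z/1000,T))
print('rail load',)
E
```

```text
rail [0.56164792 0.05906864 0.21265883] [[-0.6, 0.3], [-0.1, 0.4], [0.4, 0.5], [-0.8, -0.3], [1.5, -1.2]]
carrier [ 0.53001377 -0.30160274 -0.12502804] [[0.2, 0.4], [-0.5, 0.0], [0.3, -1.0], [-0.5, -1.1], [-0.3, 0.1], [-0.1, 1.0]]
grip [[ 0.51612305 -0.29985691  0.16      ]]
bare [ 0.60590766 -0.31331398 -0.13991273] [[-0.0, -0.3], [-0.4, -0.8], [-0.0, 0.5], [-0.3, 0.5]]
[ 0.47445964 -0.08904212  0.07      ]
[ 0.74749022 -0.18401718  0.052     ]
rail load
```

```bash
cat >> h.py <<'E'
def go(pos,yaw,tilt=0):
    """shift/turn numbers to a tool-down pose with tool y along (−sin yaw, cos yaw), from measured pose"""
    o=r.get_obs(); c,s=np.cos(yaw),np.sin(yaw)
    M=np.c_[[-c,-s,0],[-s,c,0],[0,0,-1]]
    W=R.from_rotvec(o['orientation']).as_matrix()
    t=R.from_matrix(M@W.T).as_rotvec()/np.pi
    d=(np.array(pos)-o['tcp_pos'])/.6
    print('t',round(float(o['clock']),2),'rows',np.round(d,4).tolist(),np.round(t,4).tolist(),'n~',np.ceil(np.linalg.norm(d)*.6/.0417),'F',np.round(o['contact_force'],1),'w',round(float(o['grip_width']),4))
E
python3 - <<'E'
from h import *
print(np.round(eyes.camera_info('wrist')['tool_from_camera'],3),eyes.camera_info('wrist')['mtx'])
go([.52,.0,.40],.0)
print(R.from_rotvec(r.get_obs()['orientation']).as_matrix().round(3))
E
```

```text
[[ 0.    -0.952 -0.307  0.078]
 [ 1.     0.     0.001 -0.001]
 [-0.001 -0.307  0.952 -0.128]
 [ 0.     0.     0.     1.   ]] [[298.02774217   0.         252.34207137]
 [  0.         298.02774217 191.79542284]
 [  0.           0.           1.        ]]
t 0.1 rows [0.5261, -1.0713, 0.2593] [0.0005, -0.0, 0.098] n~ 18.0 F [-0.3  0.9  0.8] w 0.0854
[[-0.953  0.303 -0.   ]
 [ 0.303  0.953 -0.002]
 [-0.    -0.002 -1.   ]]
```

Request:
step_arm([
  [0.17,-0.28,0.08,0,0,0.098],
  [0.17,-0.28,0.08,0,0,0.098],
  [0.17,-0.28,0.08,0,0,0.098],
  [0.17,-0.28,0.08,0,0,0.098],
  [0.17,-0.28,0.08,0,0,0.098],
], jaw=0)

```text
clock: 0.52
tcp_pos: [0.308, 0.4725, 0.2935]
orientation: [0.002, 3.141, -0.001]
contact_force: [1.6, -0.2, -0.1]
grip_width: 0.0853
gripper_force: 0.0
```

Request:
step_arm([
  [0.17,-0.28,0.08,0,0,0],
  [0.17,-0.28,0.08,0,0,0],
  [0.17,-0.28,0.08,0,0,0],
  [0.17,-0.28,0.08,0,0,0],
  [0.17,-0.28,0.08,0,0,0],
])

```text
clock: 0.93
tcp_pos: [0.4097, 0.3043, 0.3418]
orientation: [0.003, 3.141, -0.0]
contact_force: [0.2, 0.7, -0.2]
grip_width: 0.0858
gripper_force: 0.0
```

Request:
step_arm([
  [0.16,-0.28,0.08,0,0,0],
  [0.16,-0.28,0.08,0,0,0],
  [0.16,-0.28,0.08,0,0,0],
  [0.16,-0.28,0.08,0,0,0],
  [0.16,-0.28,0.08,0,0,0],
])

```text
clock: 1.35
tcp_pos: [0.5056, 0.1357, 0.3901]
orientation: [0.004, 3.141, -0.001]
contact_force: [-0.1, -0.1, -1.0]
grip_width: 0.0852
gripper_force: 0.0
```

Request:
step_arm([
  [0.04,-0.2,0,0,0,0],
  [0.04,-0.2,0,0,0,0],
  [0.04,-0.2,0,0,0,0],
  [0.04,-0.2,0,0,0,0],
  [0.04,-0.2,0,0,0,0],
])

```text
clock: 1.77
tcp_pos: [0.5284, 0.0164, 0.3892]
orientation: [-0.009, -3.141, 0.001]
contact_force: [0.2, 0.3, -1.2]
grip_width: 0.0854
gripper_force: 0.0
```

```bash
python3 - <<'E'
from h import *
im=save('wrist','w1.png'); st()
C=cam('wrist'); np.savez('w1.npz',K=C[0],k=C[1],T=C[2])
cv2.imwrite('pics/w1b.png',cv2.resize(im,(800,600),interpolation=cv2.INTER_CUBIC)[:,:,::-1])
E
```

```text
{'clock': 1.8167, 'tcp_pos': [0.5283, 0.0188, 0.389], 'orientation': [-0.0028, -3.1408, -0.0005], 'contact_force': [0.0064, 0.3736, 0.2802], 'grip_width': 0.0855, 'gripper_force': 0.0, 'joints': [-0.5007, 0.1197, 0.3898, 1.7268, -0.0474, 1.3051, 1.4681]}
```

View pics/w1b.png

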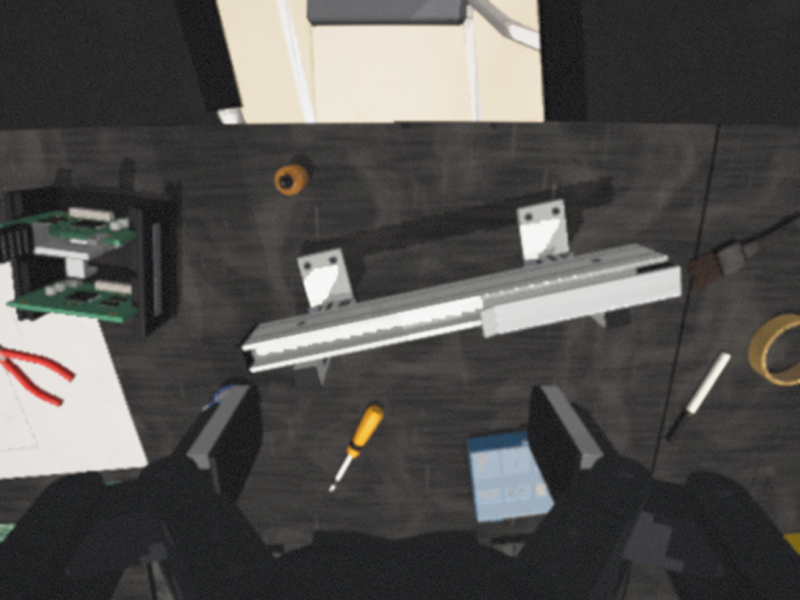

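```bash
python3 - <<'E'
import cv2,numpy as np
s=cv2.imread('pics/w1.png')
f=lambda x,y,w,h,k:cv2.resize(s[y:y+h,x:x+w],(w*k,h*k),interpolation=cv2.INTER_CUBIC)
cv2.imwrite('pics/c3.png',np.vstack([f(150,180,160,60,5),f(290,150,160,60,5)]))
E
```

```text
(no output)
```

View pics/c3.png

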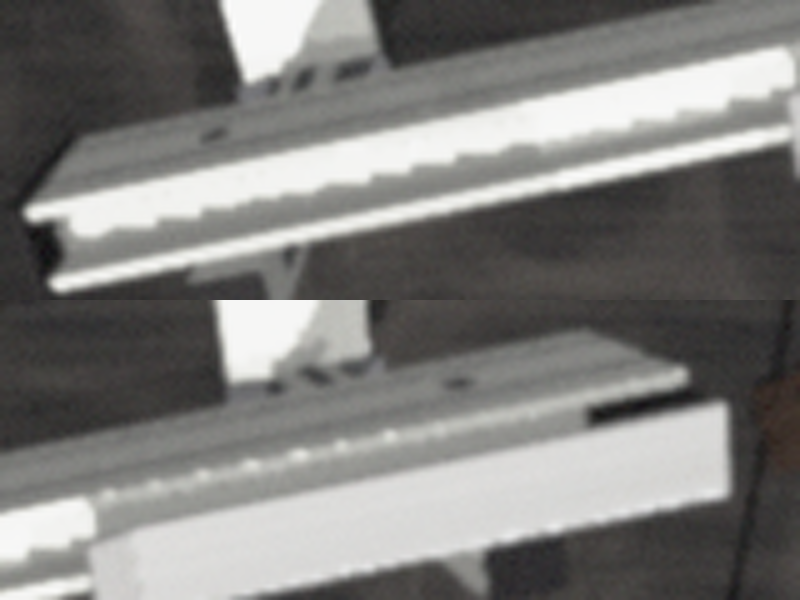

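```bash
python3 - <<'E'
from h import *
z=np.load('w1.npz');C=(z['K'],float(z['k']),z['T'])
a=lambda x,y:np.array([150+x/5-.4,180+y/5-.4]);b=lambda x,y:np.array([290+x/5-.4,150+(y-300)/5-.4])
obs=[(C,(0,-170,175),a(22,209)),(C,(24,-170,175),a(57,291)),(C,(0,-170,125),a(83,136)),(C,(0,170,175),b(690,372)),(C,(0,170,125),b(590,329)),(C,(4,170,192),b(728,402)),(C,(27,170,192),b(733,496))]
p,e=fit(obs,[.56,.06,.2]);print(p,e.tolist())
T=cam('top');t=lambda x,y:np.array([160+x/6-.4,190+y/6-.4])
p,e=fit(obs+[(T,(24,-170,175),t(780,64)),(T,(0,-170,175),t(787,112)),(T,(27,170,192),t(70,190))],[.56,.06,.2]);print(p,e.tolist())
np.save('rail.npy',p); print('load',place([(0,-65,175)],p))
go([.516,-.300,.32],-.125)
E
```

```text
[0.56170055 0.06099666 0.21766039] [[0.2, -0.2], [-0.8, 0.3], [-1.0, 0.2], [0.2, -0.4], [-0.3, 0.1], [0.9, 0.2], [0.5, 0.1]]
[0.56173554 0.06081438 0.21730139] [[0.0, -0.2], [-1.0, 0.3], [-1.2, 0.2], [0.0, -0.4], [-0.5, 0.2], [0.8, 0.2], [0.4, 0.2], [-1.3, -0.0], [-0.7, 0.1], [-0.2, 0.7]]
load [[ 0.57574924 -0.00265701  0.175     ]]
t 1.82 rows [-0.0204, -0.5314, -0.115] [-0.0001, -0.0002, -0.0392] n~ 8.0 F [0.  0.4 0.3] w 0.0855
```

Request:
step_arm([
  [-0.02,-0.34,-0.07,0,0,-0.039],
  [-0.02,-0.34,-0.07,0,0,-0.039],
  [-0.02,-0.34,-0.07,0,0,-0.039],
  [-0.02,-0.34,-0.07,0,0,-0.039],
  [-0.02,-0.34,-0.07,0,0,-0.039],
])

```text
clock: 2.23
tcp_pos: [0.5167, -0.1838, 0.3469]
orientation: [0.186, 3.136, 0.001]
contact_force: [1.2, 0.8, -0.3]
grip_width: 0.0854
gripper_force: 0.0
```

Request:
step_arm([
  [0,-0.19,-0.045,0,0,0],
  [0,-0.19,-0.045,0,0,0],
  [0,-0.19,-0.045,0,0,0],
  [0,-0.19,-0.045,0,0,0],
  [0,-0.19,-0.045,0,0,0],
])

```text
clock: 2.65
tcp_pos: [0.5164, -0.2986, 0.3192]
orientation: [-0.194, -3.133, -0.001]
contact_force: [0.1, 0.0, -0.6]
grip_width: 0.0852
gripper_force: 0.0
```

```bash
python3 - <<'E'
from h import *
im=save('wrist','w2.png'); st()
C=cam('wrist'); np.savez('w2.npz',K=C[0],k=C[1],T=C[2])
cv2.imwrite('pics/w2b.png',cv2.resize(im,(800,600),interpolation=cv2.INTER_CUBIC)[:,:,::-1])
go([.516,-.300,.32],-.125)
E
```

```text
{'clock': 2.7, 'tcp_pos': [0.5172, -0.2969, 0.3196], 'orientation': [-0.1899, -3.1346, -0.0019], 'contact_force': [-0.0004, -0.2892, -0.1611], 'grip_width': 0.0855, 'gripper_force': 0.0, 'joints': [-0.0456, 0.3181, 0.5972, 1.6898, -0.1908, 1.1939, 2.0489]}
t 2.7 rows [-0.002, -0.0052, 0.0007] [-0.0004, -0.0004, -0.0013] n~ 1.0 F [-0.  -0.3 -0.2] w 0.0855
```

View pics/w2b.png

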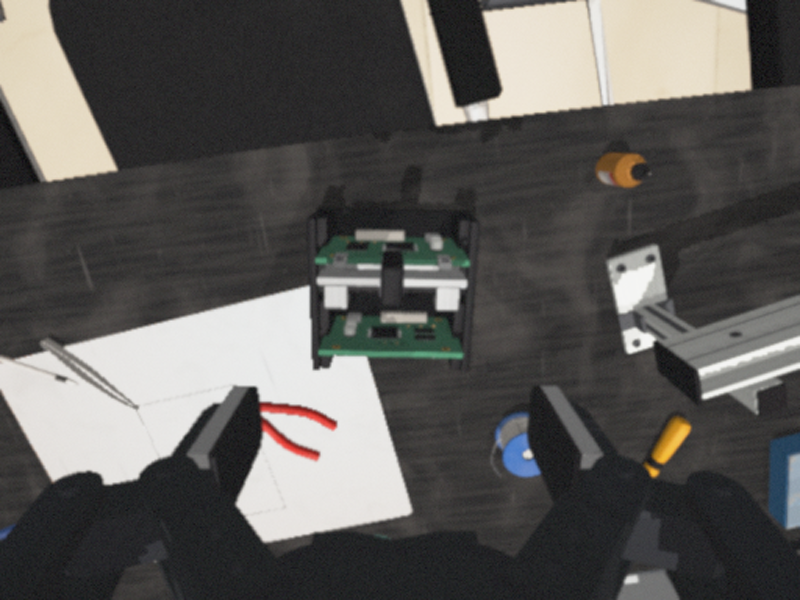

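```bash
python3 - <<'E'
from h import *
z=np.load('w2.npz');C=(z['K'],float(z['k']),z['T'])
a=lambda x,y:np.array([x,y])*.64-.18
# hooks: tip outer corners (crest top z122+10), board lower-row edge corners, plate top front
obs=[(C,(17,-48,132),a(325,309)),(C,(17,-32,132),a(347.5,309)),(C,(17,32,132),a(437,309)),(C,(17,48,132),a(460,309)),
 (C,(-11,-60,95),a(316.5,259)),(C,(-11,60,95),a(469,261)),(C,(-1,-7,178),a(383,305)),(C,(-1,7,178),a(402,305))]
p,e=fit(obs,[.53,-.3,-.125]);print(p,e.tolist())
S=cam('scene');T=cam('top')
b=lambda x,y:np.array([320+x/6-.4,196+y/6-.4]); c=lambda x,y:np.array([265+(x-396)/4-.4,245+y/4-.4])
car=[(T,(17,40,132),b(140,185)),(T,(17,-40,132),b(306,210)),(S,(-11,60,95),c(458,106)),(S,(-11,-60,95),c(598,248))]
p,e=fit(obs+car,p);print(p,e.tolist())
g=place([(-14,0,160)],p)[0];print(g); np.save('car.npy',p)
go([g[0],g[1],.165-.005-.000],p[2])
E
```

```text
[ 0.5297708  -0.30058091 -0.12714052] [[0.3, -0.2], [0.1, -0.2], [0.1, 0.1], [-0.4, 0.2], [-0.8, -0.1], [0.7, -0.8], [-1.3, 0.3], [1.2, 0.4]]
[ 0.52988492 -0.30067896 -0.12661714] [[0.2, -0.1], [0.1, -0.0], [-0.0, 0.2], [-0.5, 0.3], [-0.9, 0.0], [0.7, -0.8], [-1.4, 0.5], [1.1, 0.5], [-0.1, 0.4], [-0.8, 0.1], [-0.6, -0.1], [-0.5, 0.8]]
[ 0.51599699 -0.29891106  0.16      ]
t 2.7 rows [-0.002, -0.0034, -0.266] [-0.0004, -0.0004, -0.0018] n~ 4.0 F [-0.  -0.3 -0.2] w 0.0855
```

Request:
step_arm([
  [-0.002,-0.004,-0.06,0,0,0],
  [-0.002,-0.004,-0.12,0,0,0],
  [-0.002,-0.004,-0.18,0,0,0],
  [-0.002,-0.004,-0.24,0,0,0],
  [-0.002,-0.004,-0.274,0,0,0],
])

```text
clock: 3.12
tcp_pos: [0.5153, -0.2962, 0.1523]
orientation: [-0.184, -3.133, -0.005]
contact_force: [-0.5, 0.6, -0.5]
grip_width: 0.0853
gripper_force: 0.0
```

Request:
step_arm([
  [0,0,0,0,0,0],
  [0,0,0,0,0,0],
  [0,0,0,0,0,0],
  [0,0,0,0,0,0],
  [0,0,0,0,0,0],
], jaw=1, squeeze=60)

```text
clock: 3.53
tcp_pos: [0.5166, -0.301, 0.1579]
orientation: [0.191, 3.132, -0.001]
contact_force: [0.0, 0.1, -0.2]
grip_width: 0.0256
gripper_force: 0.0
```

Request:
step_arm([
  [0,0,0,0,0,0],
  [0,0,0,0,0,0],
  [0,0,0,0,0,0],
  [0,0,0,0,0,0],
  [0,0,0,0,0,0],
])

```text
clock: 3.95
tcp_pos: [0.5159, -0.301, 0.1575]
orientation: [0.193, 3.134, 0.0]
contact_force: [-1.0, 1.9, 6.6]
grip_width: 0.013
gripper_force: 58.5
```

Request:
step_arm([
  [0,0,0.02,0,0,0],
  [0,0,0.045,0,0,0],
  [0,0,0.075,0,0,0],
  [0,0,0.105,0,0,0],
  [0,0,0.135,0,0,0],
], squeeze=80)

```text
clock: 4.37
tcp_pos: [0.515, -0.3009, 0.2385]
orientation: [-0.193, -3.136, 0.0]
contact_force: [0.7, 0.6, -2.4]
grip_width: 0.0128
gripper_force: 77.9
```

Request:
step_arm([
  [0,0,0.03,0,0,0],
  [0,0,0.06,0,0,0],
  [0,0,0.08,0,0,0],
  [0,0,0.08,0,0,0],
  [0,0,0.08,0,0,0],
])

```text
clock: 4.78
tcp_pos: [0.5153, -0.3008, 0.2854]
orientation: [0.192, 3.135, -0.0]
contact_force: [0.4, -1.2, -2.8]
grip_width: 0.0131
gripper_force: 78.1
```

```bash
python3 - <<'E'
from h import *
im=save('wrist','w3.png'); st()
C=cam('wrist'); np.savez('w3.npz',K=C[0],k=C[1],T=C[2])
cv2.imwrite('pics/w3b.png',cv2.resize(im,(800,600),interpolation=cv2.INTER_CUBIC)[:,:,::-1])
E
```

```text
{'clock': 4.8333, 'tcp_pos': [0.5149, -0.3004, 0.2843], 'orientation': [-0.192, -3.1348, -0.0009], 'contact_force': [-0.0626, 0.5139, -2.0573], 'grip_width': 0.0128, 'gripper_force': 78.083, 'joints': [-0.0325, 0.3484, 0.5928, 1.7358, -0.2133, 1.1232, 2.0741]}
```

View pics/w3b.png

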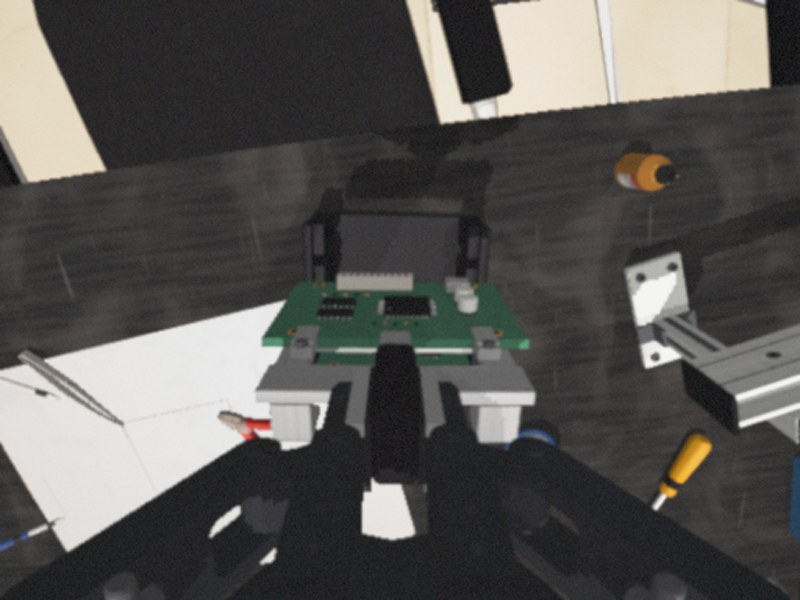

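```bash
python3 - <<'E'
from h import *
z=np.load('w3.npz');K=z['K'];k=float(z['k']);Tc=np.array(eyes.camera_info('wrist')['tool_from_camera']);C=(K,k,Tc)
a=lambda x,y:np.array([x,y])*.64-.18
P=np.array([(-11,-60,85),(-11,60,85),(-6,-60,85),(-6,60,85),(0,-53,122),(0,53,122),(-6,-53,122),(-6,53,122),(17,-48,122),(17,48,122),(-11,-60,0),(-11,60,0)])/1000.
px=np.array([a(*q) for q in [(265,341),(528,341),(264,347),(529,347),(257,403),(534,403),(258,393),(535,393),(273,441),(520,441),(301,283),(499,283)]])
D=np.diag([-1,1,-1.]);g=np.array([-.014,0,.150])
def f(p,q=P): return (R.from_rotvec(p[3:]).apply((q-g)@D.T))+np.array([0,0,-.005])+p[:3]
fun=lambda p:np.r_[(proj(f(p),C)-px).ravel(),p[3:]*1]
s=least_squares(fun,np.zeros(6),loss='soft_l1');print(np.round(s.x,4));print((proj(f(s.x),C)-px).round(1).tolist())
np.save('grasp.npy',s.x)
print('hook mid in tool',f(s.x,np.array([[.006,0,.115]])),'nominal',(np.array([.020,0,-.035])@D)+[0,0,-.005])
E
```

```text
[-0.0008 -0.0015  0.0055 -0.0182  0.0234 -0.0093]
[[-0.9, -1.3], [1.4, -1.6], [0.5, 1.2], [0.1, 1.1], [0.4, 0.7], [-0.1, 1.0], [-1.3, -1.6], [0.3, -1.5], [1.2, 0.1], [-1.9, 0.5], [0.6, 0.2], [-2.6, -0.3]]
hook mid in tool [[-0.02001452 -0.00070331  0.03598102]] nominal [-0.02  0.    0.03]
```

```bash
python3 - <<'E'
from h import *
p=np.load('rail.npy')
for q in((-50,-60,275),(-17.5,-60,275)):
    w=place([q],p)[0];print(w);go(w,p[2])
E
```

```text
[ 0.52584712 -0.00855436  0.275     ]
t 4.83 rows [0.0183, 0.4865, -0.0156] [-0.0002, -0.0003, 0.1081] n~ 8.0 F [-0.1  0.5 -2.1] w 0.0128
[ 0.55758281 -0.00154751  0.275     ]
t 4.83 rows [0.0712, 0.4982, -0.0156] [-0.0002, -0.0003, 0.1081] n~ 8.0 F [-0.1  0.5 -2.1] w 0.0128
```

Request:
step_arm([
  [0,0.04,0,0,0,0.012],
  [0,0.09,0,0,0,0.024],
  [0,0.14,0,0,0,0.036],
  [0,0.19,0,0,0,0.048],
  [0,0.24,0,0,0,0.06],
])

```text
clock: 5.25
tcp_pos: [0.5142, -0.1552, 0.2835]
orientation: [0.106, -3.137, -0.0]
contact_force: [0.9, 0.2, -3.1]
grip_width: 0.0131
gripper_force: 78.2
```

Request:
step_arm([
  [0.004,0.05,0,0,0,0.012],
  [0.008,0.1,0,0,0,0.024],
  [0.012,0.16,-0.005,0,0,0.036],
  [0.016,0.21,-0.01,0,0,0.048],
  [0.018,0.246,-0.015,0,0,0.048],
])

```text
clock: 5.67
tcp_pos: [0.5253, -0.0056, 0.2744]
orientation: [0.348, -3.12, -0.002]
contact_force: [-0.1, -0.9, -1.9]
grip_width: 0.0128
gripper_force: 78.2
```

Request:
step_arm([
  [0,0,0,0,0,0],
  [0,0,0,0,0,0],
  [0,0,0,0,0,0],
  [0,0,0,0,0,0],
])

```text
clock: 6.0
tcp_pos: [0.5257, -0.0107, 0.2755]
orientation: [0.336, -3.122, 0.001]
contact_force: [0.5, 0.3, -2.4]
grip_width: 0.0129
gripper_force: 78.3
```

```bash
python3 - <<'E'
from h import *
p=np.load('rail.npy')
C0=cam('wrist');im=save('wrist','w4.png')
cv2.imwrite('pics/w4b.png',cv2.resize(im,(800,600),interpolation=cv2.INTER_CUBIC)[:,:,::-1])
go(place([(-17.5,-60,275)],p)[0],p[2])
for q in((0,-170,175),(0,15,175),(0,-40,175),(24,-170,175)):print(q,proj(place([q],p),C0)[0]/.64)
E
```

```text
t 6.05 rows [0.0529, 0.0153, -0.0012] [0.0002, -0.0002, 0.0009] n~ 1.0 F [ 0.1 -1.1 -1.9] w 0.0131
(0, -170, 175) [203.12138838 395.39206696]
(0, 15, 175) [535.35806959 394.95268745]
(0, -40, 175) [436.51942496 395.6129651 ]
(24, -170, 175) [208.84171368 432.32588223]
```

View pics/w4b.png

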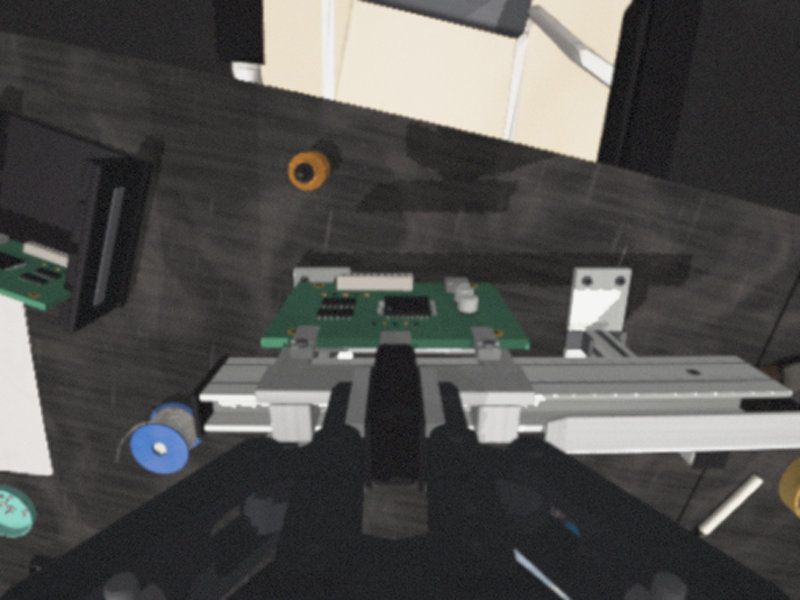

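Request:
step_arm([
  [0.018,0.005,0,0,0,0],
  [0.036,0.009,0,0,0,0],
  [0.053,0.013,0,0,0,0],
  [0.053,0.013,0,0,0,0],
  [0.053,0.013,0,0,0,0],
])

```text
clock: 6.47
tcp_pos: [0.5587, -0.0012, 0.2756]
orientation: [0.34, -3.123, 0.001]
contact_force: [-0.6, -0.5, -2.7]
grip_width: 0.0128
gripper_force: 78.3
```

Request:
step_arm([
  [0,0,-0.02,0,0,0],
  [0,0,-0.04,0,0,0],
  [0,0,-0.055,0,0,0],
  [0,0,-0.065,0,0,0],
  [0,0,-0.07,0,0,0],
])

```text
clock: 6.88
tcp_pos: [0.5573, -0.0015, 0.233]
orientation: [0.34, -3.122, 0.0]
contact_force: [0.3, -0.2, -1.6]
grip_width: 0.0129
gripper_force: 78.3
```

```bash
python3 - <<'E'
from h import *
p=np.load('rail.npy'); st()
go(place([(-17.5,-60,275)],p)[0],p[2])
E
```

```text
{'clock': 6.8833, 'tcp_pos': [0.5573, -0.0015, 0.233], 'orientation': [0.3396, -3.1215, 0.0001], 'contact_force': [0.2693, -0.1705, -1.6412], 'grip_width': 0.0129, 'gripper_force': 78.3336, 'joints': [-0.4257, 0.3084, 0.3907, 1.8738, -0.1388, 0.9874, 1.8129]}
t 6.88 rows [0.0005, -0.0001, 0.07] [0.0001, -0.0005, 0.0002] n~ 2.0 F [ 0.3 -0.2 -1.6] w 0.0129
```

Request:
step_arm([
  [0,0,-0.005,0,0,0],
  [0,0,-0.01,0,0,0],
  [0,0,-0.015,0,0,0],
  [0,0,-0.02,0,0,0],
  [0,0,-0.02,0,0,0],
])

```text
clock: 7.3
tcp_pos: [0.5577, -0.0014, 0.2215]
orientation: [0.34, -3.122, -0.0]
contact_force: [1.5, 0.0, -1.6]
grip_width: 0.0131
gripper_force: 78.3
```

Request:
step_arm([
  [0,0,-0.003,0,0,0],
  [0,0,-0.006,0,0,0],
  [0,0,-0.009,0,0,0],
  [0,0,-0.012,0,0,0],
  [0,0,-0.012,0,0,0],
])

```text
clock: 7.72
tcp_pos: [0.5577, -0.0014, 0.2144]
orientation: [0.34, -3.123, -0.0]
contact_force: [-0.7, -0.6, -3.3]
grip_width: 0.013
gripper_force: 78.3
```

Request:
step_arm([
  [0,0,-0.002,0,0,0],
  [0,0,-0.004,0,0,0],
  [0,0,-0.006,0,0,0],
  [0,0,-0.007,0,0,0],
  [0,0,-0.007,0,0,0],
])

```text
clock: 8.13
tcp_pos: [0.5578, -0.0014, 0.2104]
orientation: [0.34, -3.123, -0.0]
contact_force: [0.2, 0.4, -2.1]
grip_width: 0.0127
gripper_force: 78.3
```

Request:
step_arm([
  [0,0,-0.002,0,0,0],
  [0,0,-0.004,0,0,0],
  [0,0,-0.004,0,0,0],
])

```text
clock: 8.38
tcp_pos: [0.5579, -0.0014, 0.208]
orientation: [0.34, -3.123, 0.0]
contact_force: [0.0, -0.5, -2.4]
grip_width: 0.0132
gripper_force: 78.5
```

Request:
step_arm([
  [0,0,-0.001,0,0,0],
  [0,0,-0.003,0,0,0],
  [0,0,-0.003,0,0,0],
])

```text
clock: 8.63
tcp_pos: [0.5588, -0.0015, 0.2077]
orientation: [-0.34, 3.121, 0.0]
contact_force: [-1.5, 0.4, 7.4]
grip_width: 0.0131
gripper_force: 79.9
```

Request:
step_arm([
  [0,0,0.001,0,0,0],
  [-0.0036,0.0163,0.001,0,0,0],
  [-0.0072,0.0326,0.001,0,0,0],
  [-0.0108,0.049,0.001,0,0,0],
  [-0.0144,0.065,0.001,0,0,0],
])

```text
clock: 9.05
tcp_pos: [0.5499, 0.0388, 0.2077]
orientation: [-0.34, 3.121, -0.0]
contact_force: [-0.1, -1.0, 5.6]
grip_width: 0.0134
gripper_force: 79.5
```

Request:
step_arm([
  [-0.0036,0.0163,0,0,0,0],
  [-0.0072,0.0326,0,0,0,0],
  [-0.0108,0.049,0,0,0,0],
  [-0.0144,0.065,0,0,0,0],
  [-0.0144,0.065,0,0,0,0],
])

```text
clock: 9.47
tcp_pos: [0.5408, 0.0803, 0.2078]
orientation: [-0.346, 3.121, 0.002]
contact_force: [0.0, 2.5, 5.4]
grip_width: 0.0126
gripper_force: 79.5
```

```bash
cat > rp.py <<'E'
from h import *
p=np.load('rail.npy');o=r.get_obs();d=np.array(o['tcp_pos'])-[p[0],p[1],0];c,s=np.cos(p[2]),np.sin(p[2])
print('rail xy mm',1000*(c*d[0]+s*d[1]),1000*(-s*d[0]+c*d[1]));st()
E
python3 rp.py
```

```text
rail xy mm -16.253514686919225 23.50795192076011
{'clock': 9.4667, 'tcp_pos': [0.5408, 0.0803, 0.2078], 'orientation': [-0.3457, 3.1207, 0.0025], 'contact_force': [0.0353, 2.4526, 5.3914], 'grip_width': 0.0126, 'gripper_force': 79.4756, 'joints': [-0.5483, 0.3162, 0.353, 1.9238, -0.1371, 0.9226, 1.6629]}
```

Request:
step_arm([
  [-0.0046,0.0204,0,0,0,0],
  [-0.009,0.0408,0,0,0,0],
  [-0.0135,0.061,0,0,0,0],
  [-0.018,0.0815,0,0,0,0],
  [-0.0217,0.098,0,0,0,0],
])

```text
clock: 9.88
tcp_pos: [0.5278, 0.1374, 0.2078]
orientation: [-0.342, 3.121, 0.001]
contact_force: [-0.2, -1.8, 5.6]
grip_width: 0.0133
gripper_force: 79.5
```

Request:
step_arm([
  [-0.0018,0.008,0,0,0,0],
  [-0.0036,0.016,0,0,0,0],
  [-0.0036,0.016,0,0,0,0],
])

```text
clock: 10.13
tcp_pos: [0.5255, 0.1477, 0.2078]
orientation: [-0.344, 3.121, 0.002]
contact_force: [-1.0, 2.0, 5.8]
grip_width: 0.0133
gripper_force: 79.5
```

```bash
python3 rp.py
```

```text
rail xy mm -16.6484096875342 92.62010820221795
{'clock': 10.1333, 'tcp_pos': [0.5255, 0.1477, 0.2078], 'orientation': [-0.344, 3.1209, 0.002], 'contact_force': [-0.9957, 1.9926, 5.7712], 'grip_width': 0.0133, 'gripper_force': 79.5317, 'joints': [-0.6552, 0.3129, 0.3275, 1.9244, -0.1256, 0.9217, 1.5238]}
```

Creep on in 2 mm rows until contact with the stop.

Request:
step_arm([
  [-0.0007,0.0033,0,0,0,0],
  [-0.0014,0.0066,0,0,0,0],
  [-0.0021,0.01,0,0,0,0],
  [-0.0028,0.013,0,0,0,0],
  [-0.0028,0.013,0,0,0,0],
])

```text
clock: 10.55
tcp_pos: [0.524, 0.1544, 0.2078]
orientation: [-0.342, 3.121, 0.001]
contact_force: [0.5, -0.7, 6.3]
grip_width: 0.0129
gripper_force: 79.6
```

Request:
step_arm([
  [-0.0004,0.0016,0,0,0,0],
  [-0.0007,0.0033,0,0,0,0],
  [-0.001,0.005,0,0,0,0],
  [-0.001,0.005,0,0,0,0],
])

```text
clock: 10.88
tcp_pos: [0.5235, 0.157, 0.2078]
orientation: [-0.341, 3.121, 0.001]
contact_force: [-0.5, -1.8, 4.7]
grip_width: 0.013
gripper_force: 79.6
```

```bash
python3 rp.py
```

```text
rail xy mm -16.59873859696952 102.11620614234126
{'clock': 10.8833, 'tcp_pos': [0.5235, 0.157, 0.2078], 'orientation': [-0.3413, 3.1212, 0.0006], 'contact_force': [-0.5152, -1.7758, 4.6914], 'grip_width': 0.013, 'gripper_force': 79.5983, 'joints': [-0.6703, 0.3138, 0.3246, 1.9227, -0.1238, 0.9223, 1.5028]}
```

Request:
step_arm([
  [-0.0004,0.0016,0,0,0,0],
  [-0.0007,0.0033,0,0,0,0],
  [-0.0007,0.0033,0,0,0,0],
])

```text
clock: 11.13
tcp_pos: [0.5234, 0.157, 0.2078]
orientation: [-0.339, 3.122, -0.002]
contact_force: [-0.0, -6.0, 7.4]
grip_width: 0.0129
gripper_force: 79.7
```

Request:
step_arm([
  [-0.0004,0.0016,0,0,0,0],
  [-0.0007,0.0033,0,0,0,0],
  [-0.0007,0.0033,0,0,0,0],
])

```text
clock: 11.38
tcp_pos: [0.5232, 0.1573, 0.2078]
orientation: [-0.336, 3.122, -0.005]
contact_force: [1.0, -10.6, 8.8]
grip_width: 0.013
gripper_force: 80.1
```

Request:
step_arm([
  [0.0002,-0.001,0.001,0,0,0],
  [0.0004,-0.002,0.001,0,0,0],
  [0.0004,-0.002,0.001,0,0,0],
], squeeze=20)

```text
clock: 11.63
tcp_pos: [0.5232, 0.1571, 0.2079]
orientation: [-0.337, 3.122, -0.003]
contact_force: [2.4, -6.0, 2.6]
grip_width: 0.013
gripper_force: 79.3
```

Request:
step_arm([
  [0,0,0,0,0,0],
  [0,0,0,0,0,0],
  [0,0,0,0,0,0],
  [0,0,0,0,0,0],
  [0,0,0,0,0,0],
], jaw=0)

```text
clock: 12.05
tcp_pos: [0.5222, 0.1592, 0.2074]
orientation: [0.341, -3.122, -0.0]
contact_force: [0.5, 1.0, 0.3]
grip_width: 0.0727
gripper_force: 0.0
```

Request:
step_arm([
  [0,0,0,0,0,0],
  [0,0,0,0,0,0],
  [0,0,0,0,0,0],
  [0,0,0,0,0,0],
  [0,0,0,0,0,0],
])

```text
clock: 12.47
tcp_pos: [0.5226, 0.1585, 0.2076]
orientation: [0.34, -3.123, -0.0]
contact_force: [0.6, -0.1, 0.5]
grip_width: 0.0855
gripper_force: 0.0
```

Request:
step_arm([
  [0,0,0.03,0,0,0],
  [0,0,0.06,0,0,0],
  [0,0,0.1,0,0,0],
  [0,0,0.16,0,0,0],
  [0,0,0.2,0,0,0],
])

```text
clock: 12.88
tcp_pos: [0.523, 0.1584, 0.3302]
orientation: [-0.339, 3.121, 0.001]
contact_force: [-0.0, 1.2, 0.7]
grip_width: 0.0857
gripper_force: 0.0
```

```bash
python3 rp.py; python3 - <<'E'
from h import *
C=cam('wrist');im=save('wrist','w5.png');a=eyes.grab_frame('scene')
A=cv2.resize(im[60:300,110:430],(480,360),interpolation=cv2.INTER_CUBIC);B=cv2.resize(a[120:260,130:290],(320,280),interpolation=cv2.INTER_CUBIC)
o=np.zeros((360,800,3),np.uint8);o[:,:480]=A;o[:280,480:]=B;cv2.imwrite('pics/f.png',o[:,:,::-1])
p=np.load('rail.npy')
for n,q in(('stop',(0,152,175)),('hook lead outer crest front',(0,152,182)),('grip top',(-14,104,228)),('crestline end',(0,157,122+60)),('plate corner lead',(0,157,182)),('plate corner trail',(0,51,182))):
    print(n,(proj(place([q],p),C)[0]-[110,60])*1.5)
E
```

```text
rail xy mm -16.748866273176127 103.64507416504267
{'clock': 12.8833, 'tcp_pos': [0.523, 0.1584, 0.3302], 'orientation': [-0.339, 3.1215, 0.0009], 'contact_force': [-0.0483, 1.1896, 0.6502], 'grip_width': 0.0857, 'gripper_force': 0.0, 'joints': [-0.7035, 0.1907, 0.3465, 1.7779, -0.0697, 1.183, 1.4506]}
stop [287.26768773 203.08811413]
hook lead outer crest front [288.9586472  206.52504856]
grip top [216.06287795 210.09001655]
crestline end [296.57744384 206.51348529]
plate corner lead [296.57744384 206.51348529]
plate corner trail [134.48926821 206.70231963]
```

View pics/f.png

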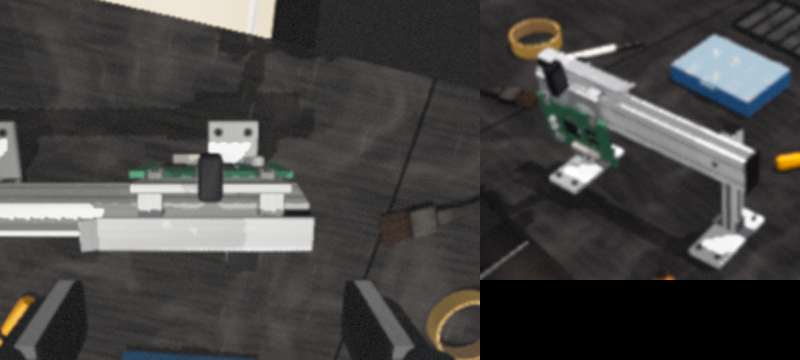

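```bash
python3 - <<'E'
from h import *
p=np.load('rail.npy');C=cam('wrist')
for q in((4,170,192),(27,170,192),(0,170,175),(-8,157,182),(-8,51,182),(-14,157,182)): print(q,(proj(place([q],p),C)[0]-[110,60])*1.5)
E
```

```text
(4, 170, 192) [318.13676978 212.24263554]
(27, 170, 192) [315.5228075  245.15866517]
(0, 170, 175) [312.89654802 197.90099024]
(-8, 157, 182) [296.18460267 189.67567122]
(-8, 51, 182) [133.31808017 189.93695762]
(-14, 157, 182) [296.71376411 180.82406403]
```

```bash
python3 -c "
from bench import r
print(r.hand_in())"
```

```text
the job is handed in; nothing more can be done
None
```

The carrier hangs on the rail with both hooks behind the lip, slid under the keeper strip and up against the stop; I released it and handed the job in at about 13 s, with no verdict returned.

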